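# Set the label-roll holder to its gauge mark

### The arm

A 6-joint arm with a two-finger parallel gripper is mounted at the origin on the work surface. World frame = base frame: x ahead of the robot, y to its left, z up, the work surface at z = 0. Lengths are in mm, angles in degrees, forces in N, time in s.
With the tool pointing down it reaches from about 350 to 850 mm from the base axis. Payload 8.1 kg.
Tool frame: the origin (TCP) lies at the centre of the arm's flange, where the gripper is bolted on; the fingertips stand 173 mm ahead of it and the grasp point (between the pads) lies 155 mm ahead of it; z points along the fingers, y is the line along which they close (so a half turn about z gives the same grasp; the last joint's range is limited). The gripper opens to 85 mm and grips with 20 to 120 N. Pads are 22 mm wide; open, the fingers measure 114 mm over their backs; the gripper's body (76 mm by 85 mm) begins 54 mm behind the grasp point. The pads swing forward as they close: fully open they stand 13 mm farther back than shut.
Start: joints at [-74.737, 7.471, 85.268, -0, 87.261, -4.893], TCP at [206.773, -563.251, 404.692] pointing down, gripper open.
Joint ranges: [-169.43, 169.43], [-51.17, 129.36], [1.28, 143.12], [-76.62, 256.62], [0, 156.53], [-152.29, 152.29]. Speed limits (degrees/s): [136.94, 136.94, 159.86, 180, 180, 180].

### API

Orientations are given as [roll, pitch, yaw] about the fixed x, y, z axes, in that order (R = Rz(yaw) Ry(pitch) Rx(roll)).
In Python, from bench import * gives the robot as it stands.
- The arm moves only by the shell command python3 -m jog 'ROWS' [FORCE]. ROWS is text: rows parted by semicolons, each of 7 numbers parted by spaces: the shift along the tool's x, y, z scaled (see below), then the turn, a rotation vector about the tool's x, y, z scaled (see below), then the closure, from -1 (fully open) to 1 (shut). In form: tx ty tz wx wy wz hand; .... A call has 1 to 5 rows; each row shifts and turns the commanded pose from where the row before left it, along the tool's axes as they then stand; what a row does not reach is not made up. The controller multiplies each number of a shift by 0.1 m and each number of a turn by 60 degrees. A row lasts 1/8 s, in which the tool goes at most 62.5 mm and 10.7 degrees, less where a joint would pass 70% of its speed; a pose out of reach is approached as far as the arm can. A call with a number of a shift or a turn outside -1 to 1 is refused whole. A call with a gripper value outside its range is refused whole. The fingers move at their own pace and stop on an object; FORCE is the grip in N (left out, the last holds). Time passes only in rows, so rows that do not move let the fingers close. It gives the time, the measured TCP pose, the force, the opening and the grip force at its end, in the units of the state.
- sense(): the state, without advancing time (a new reading comes with each control period).
- snapshot(name): name is "side" or "top"; returns a dict with "img" (384x512x3 uint8, red, green, blue), "fx", "fy", "cx", "cy" (pixels), "dist" ([k1, k2, p1, p2, k3] as OpenCV has them; the pictures are not rectified), "extrinsics" (4x4, takes a point from camera to world coordinates). Camera axes: x right, y down, z forward; pixel columns grow to the right and rows downward; lengths in mm; the calibration is good to about 2 mm. A picture is of the moment at which its call begins. There is no depth.
- hand_in(): hands the job in; it is judged then, once.
The state is a dict: "time": time; "joint_pos": joint angles; "qd": joint speeds; "joint_efforts": joint torques, N m; "tool_pos": TCP position; "tcp_rot": TCP orientation; "ft_force": force on the tool from outside, world axes, zero at the start; "wrist_torque": the same for the moment, N m; "finger_gap": finger opening in mm; "grip_force": force on a finger pad.
Only numpy, scipy, OpenCV 4.12 (cv2) and the standard library are available. Lean on these libraries where they do the work, as an engineer would, in place of code of your own. Each camera call takes 0.05 s, during which the arm holds its last target. There are 200 camera calls.

### The job

Narrow the label-roll holder on the packing bench for the next roll: roll its knurled wheel under a fingertip until the inner face of the sliding cheek stands in line with the gauge mark on the deck, to within 3 mm, then take the hand away. Move the cheek only by the wheel, never by touching the cheek itself. Nothing is to be picked up, and everything else on the bench stays where it stands.

Things in the scene. Friction and masses are not known exactly. Their poses are not given: they have to be found in the camera images.
- holder: Grey label-roll holder fixed to the bench: deck 110 mm (x) by 270 mm (y from -125 to +145), deck top 34 mm above the bench. Origin on the bench, z up. Fixed aluminium cheek 84 wide, 50 above the deck, inner face at y=-100; the sliding cheek; a block (18 above deck) at y=62; the knurled wheel at y=+100. Two 8 mm guide rods lie 9 mm above the deck. Stands turned by up to 35 degrees.
- wheel_axle (a point): Centre of the knurled wheel on its axle, 36 mm above the bench, 100 mm to +y of the holder's origin; axes as the holder's, not turning with the wheel; the axle lies along x. Rolling the top of the wheel towards the cheeks (-y) closes the gap, the other way opens it. The cheek moves 14 mm per radian: 4.4 mm for each 10 mm of fingertip travel along the rim, the same way as the top.
- wheel: Steel knurled wheel, 64 mm diameter over 24 straight ridges (4 mm round, 2 mm proud), 30 mm wide, upper half open above the deck (top 68 mm above the bench), between bearing walls 4 mm thick reaching 16 mm above the deck. Origin at its centre; the frame turns with it. Turning needs 1 to 2 N along the rim; it stays where it is left. Travel 6 rad from fully open.
- jaw_face (a point): Sliding aluminium cheek (84 wide, 12 thick, 50 mm above the deck): this point is the middle of its inner face (towards the fixed cheek), at deck level, 34 mm above the bench; axes as the holder's. It moves along the holder's y, the wheel on its +y side; a foot reaches 20 mm behind the face.
- jaw: The same sliding cheek as a body; same origin and axes as jaw_face. To be moved only by the wheel and not to be touched.
- mark: Gauge mark: thin dark steel strap on the white deck plate, 3 mm wide (y), across the deck between the cheeks, with a small tab 10 mm tall at each edge of the deck. Fixed. Origin on the strap's centre line at deck level; axes as the holder's. The cheek's face is in line when at y=0 in this frame; it starts about 20 to 70 mm to +y of it and can be run past it.
- label_roll: White paper label roll standing on end near the fixed-cheek end, 72 mm diameter, 55 mm tall, origin under its centre. Loose, leave alone.
- tape_roll: Clear tape roll lying flat beyond the holder, 100 mm diameter, 48 mm tall, origin under its centre. Loose, leave alone.
- carton: Small cardboard carton 80 x 100 x 55 mm beyond the holder, origin under its centre. Loose, leave alone.
- marker_pen: Black pen lying on the robot's side of the holder, 130 mm long, 16 mm thick, origin under its middle. Loose, leave alone.
- cartridge: Grey sealant cartridge standing, 50 mm diameter, 190 mm tall, origin under its centre. Loose, leave alone.
- mug: White mug, 80 mm diameter, 90 mm tall, origin under its centre. Loose, leave alone.

How it is judged (in metres and radians):
On the way, in this order (a step that is already met when the one before it is completed fails the run):
1. a fingertip is on the knurled wheel (contact force between the fingers and wheel above 0.5 N), for 0.05 s.
2. the cheek's inner face is in line with the mark (y of jaw_face in the frame of mark between -0.003 and 0.003 m), for 0.2 s.
At the end, for the whole second after the job is handed in: The sliding cheek's inner face is within 3 mm of the gauge mark's centre line and still, and no loose thing has moved 20 mm or more (all of step 2 and linear speed of jaw below 0.003 m/s and distance of each of label_roll, tape_roll, carton, marker_pen, cartridge, mug from where it was at the start of the episode below 0.02 m); the robot touches nothing.
It fails at once if the sliding cheek was touched directly (contact force between any of the fingers, the arm and jaw above 0.5 N).
It fails at once if a loose thing was pushed away or lifted (20 mm) (distance of any of label_roll, tape_roll, carton, marker_pen, cartridge, mug from where it was at the start of the episode above 0.02 m).
It fails at once if a loose thing was tipped (angle between any of label_roll, tape_roll, carton, cartridge, mug's own z axis and vertical above 0.35 rad).
It also fails if it takes over 61 s, if anything falls off the work surface, if the arm or the gripper's body presses on something with over 40 N, if the wrist force passes 120 N, or if a joint passes its speed limit or range.

## Working session

There is one attempt and no reset: what is moved stays moved. The work goes in short steps, Python scripts to look and compute and a shell command to move; the robot and the scene stay as the last step left them, time stands still between calls to the robot, and variables do not carry over. Pictures are saved under pics/ and viewed, at most 10 in all, crops included, and the job is handed in when it is done.

```bash
ls; mkdir -p pics; python3 - <<'E'
from bench import *
import cv2,numpy as np
s=sense();print({k:np.round(v,2).tolist() if not isinstance(v,(dict,)) else v for k,v in s.items()})
ims=[]
for n in("side","top"):
    d=snapshot(n);cv2.imwrite(f"pics/{n}0.png",d["img"][:,:,::-1]);print(n,d["fx"],d["fy"],d["cx"],d["cy"],d["dist"],np.round(d["extrinsics"],3).tolist())
E
```

```text
pics
{'time': 0.0, 'joint_pos': [-74.74, 7.52, 85.33, 0.0, 87.26, -4.89], 'qd': [-0.08, -0.07, 0.06, 0.02, -0.04, 0.05], 'joint_efforts': [-0.0, -56.94, -50.06, -0.0, 0.01, -0.0], 'tool_pos': [206.72, -563.03, 403.63], 'tcp_rot': [-179.89, -0.01, 20.16], 'ft_force': [0.89, -0.52, 0.64], 'wrist_torque': [-0.04, 0.01, 0.04], 'grip_force': 0.0, 'finger_gap': 85.56}
side 469.6760342118324 469.6760342118324 253.50658548447302 191.57683998067887 [0.03904173 0.         0.         0.         0.        ] [[-0.925, -0.267, 0.27, 190.289], [-0.379, 0.669, -0.639, 777.758], [-0.01, -0.693, -0.721, 980.286], [0.0, 0.0, 0.0, 1.0]]
top 357.37484186308444 357.37484186308444 258.65331119258155 189.2817101473358 [-0.07792856  0.          0.          0.          0.        ] [[-0.019, -0.994, 0.108, 392.956], [-1.0, 0.018, -0.011, -11.825], [0.009, -0.108, -0.994, 1300.103], [0.0, 0.0, 0.0, 1.0]]
```

View pics/side0.png

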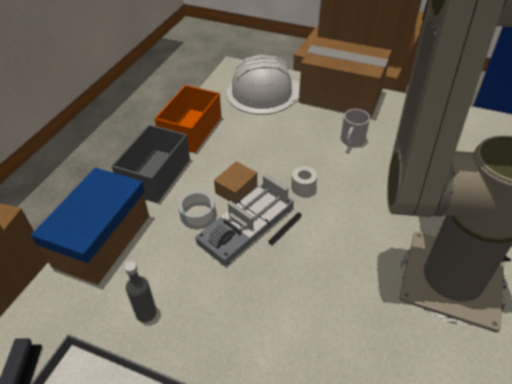

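View pics/top0.png

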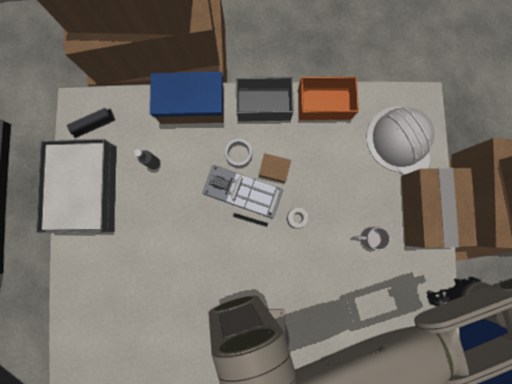

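The side view shows the holder at about (245,220), with the wheel at (218,235). The top view has it at (243,191) with the wheel at (218,182), the tape roll at (238,152), the carton at (275,167) and the pen at (250,219). I'll zoom in next.

```bash
python3 - <<'E'
import cv2
a=cv2.imread("pics/top0.png")[160:225,195:290];cv2.imwrite("pics/topc.png",cv2.resize(a,None,fx=8,fy=8,interpolation=cv2.INTER_CUBIC))
a=cv2.imread("pics/side0.png")[170:270,185:310];cv2.imwrite("pics/sidec.png",cv2.resize(a,None,fx=6,fy=6,interpolation=cv2.INTER_CUBIC))
E
```

```text
(no output)
```

View pics/topc.png

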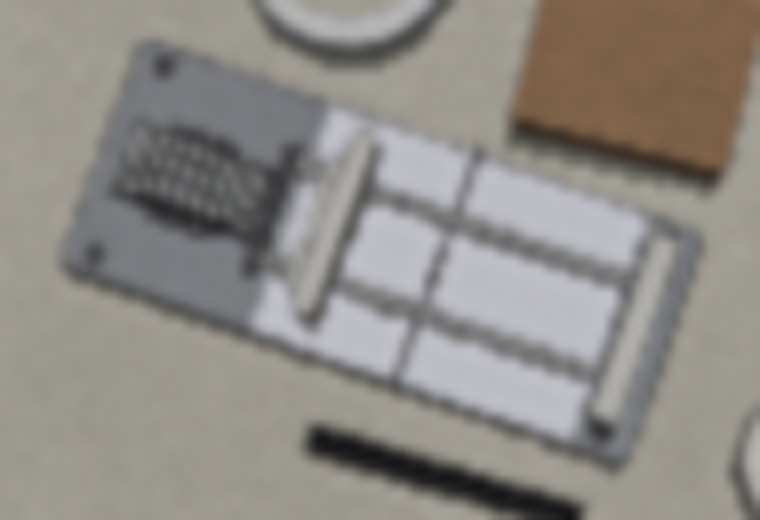

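View pics/sidec.png

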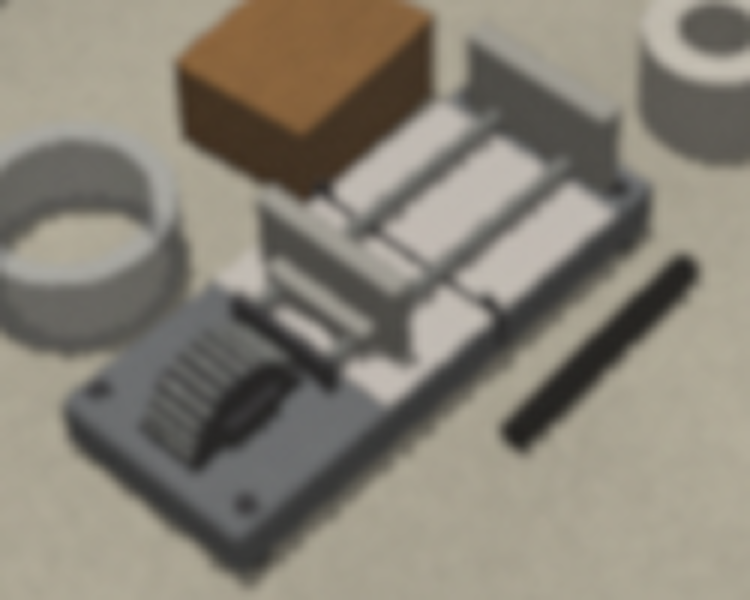

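The top crop shows the deck corners at about (145,42), (65,268), (700,235) and (620,468). The mark strap runs from (477,150) to (400,383), and the cheek top edge from (370,140) to (305,320). The side crop shows the wheel at about (225,390). Next I'll compute the holder frame and take sub-pixel profiles along its y axis.

```bash
cat > h.py <<'E'
import cv2,numpy as np,json
from bench import *
def cam(d):
    K=np.array([[d["fx"],0,d["cx"]],[0,d["fy"],d["cy"]],[0,0,1]]);return K,np.array(d["dist"],float),np.array(d["extrinsics"])
def ray2plane(d,uv,z):
    K,D,T=cam(d);p=cv2.undistortPoints(np.float64(uv).reshape(-1,1,2),K,D)[:,0]
    r=np.c_[p,np.ones(len(p))]@T[:3,:3].T;o=T[:3,3];return o+r*((z-o[2])/r[:,2])[:,None]
def proj(d,P):
    K,D,T=cam(d);R=T[:3,:3].T
    return cv2.projectPoints(np.float64(P).reshape(-1,1,3),cv2.Rodrigues(R)[0],-R@T[:3,3],K,D)[0][:,0]
def h2w(H,P):
    x,y,a=H;c,s=np.cos(a),np.sin(a);P=np.atleast_2d(P)
    return np.c_[x+c*P[:,0]-s*P[:,1],y+s*P[:,0]+c*P[:,1],P[:,2]]
def prof(d,H,xs,ys,z,grey=True):
    "mean grey along lines of holder x, for each holder y at height z"
    g=cv2.cvtColor(d["img"],cv2.COLOR_RGB2GRAY).astype(np.float32)
    P=np.array([[x,y,z] for y in ys for x in xs]);uv=proj(d,h2w(H,P)).astype(np.float32)
    return cv2.remap(g,uv[:,0].reshape(len(ys),-1),uv[:,1].reshape(len(ys),-1),cv2.INTER_CUBIC).mean(1)
E
python3 - <<'E'
from h import *
from scipy.optimize import least_squares
dt,ds=snapshot("top"),snapshot("side")
f=lambda c,o,k:np.array(o)+(np.array(c)+.5)/k-.5
top=f([(145,42),(65,268),(700,235),(620,468)],(195,160),8)
C=np.array([[55,145,34],[-55,145,34],[55,-125,34],[-55,-125,34]])
side=f([(68,408),(245,550),(650,190)],(185,170),6); Cs=C[[0,1,3]]
for use in ("t","s","ts"):
    def r(H):
        e=[]
        if "t" in use:e.append((proj(dt,h2w(H,C))-top).ravel())
        if "s" in use:e.append((proj(ds,h2w(H,Cs))-side).ravel())
        return np.concatenate(e)
    o=least_squares(r,[450,0,-.3]);print(use,o.x,np.degrees(o.x[2]),np.round(o.fun,2))
H=o.x;json.dump(list(H),open("H.json","w"))
print("axle",h2w(H,[0,100,68]))
for n,d in(("top",dt),("side",ds)):
    ys=np.arange(-60,80,2)
    a=prof(d,H,[-48,-46,-44,46,48,50] if 0 else np.r_[-50:-38:2,-8:9:2],ys,34);b=prof(d,H,np.arange(-36,37,3),ys,84)
    print(n,"y:deck,top84");print(" ".join(f"{y}:{int(p)},{int(q)}" for y,p,q in zip(ys,a,b)))
for nm,d,p in(("mark",dt,f([(437,268)],(195,160),8)),):
    w=ray2plane(d,p,34)[0];v=w[:2]-H[:2];print(nm,-np.sin(H[2])*v[0]+np.cos(H[2])*v[1])
E
```

```text
t [ 5.21904401e+02  2.38525003e+01 -3.57986623e-01] -20.51112259352221 [-0.63 -0.53 -1.31 -0.06  1.03  0.26  0.9   0.28]
s [ 5.22074073e+02  2.86664040e+01 -3.38549472e-01] -19.39745588333195 [-1.28  0.4   0.17  0.13  1.18 -0.87]
ts [ 5.21937046e+02  2.62407652e+01 -3.48288290e-01] -19.955449099345202 [-1.56 -0.21 -1.97  0.36  0.33 -0.11  0.48  0.01 -1.02 -0.69  0.07 -0.8
  1.75 -1.14]
axle [[556.06598367 120.23659303  68.        ]]
top y:deck,top84
-60:187,170 -58:186,169 -56:186,169 -54:186,170 -52:186,171 -50:187,171 -48:187,171 -46:186,170 -44:186,170 -42:185,170 -40:185,170 -38:186,169 -36:186,169 -34:186,169 -32:186,169 -30:186,170 -28:186,171 -26:186,168 -24:184,157 -22:172,137 -20:150,126 -18:129,137 -16:131,157 -14:155,169 -12:178,172 -10:187,171 -8:188,169 -6:187,169 -4:185,170 -2:185,171 0:185,170 2:186,170 4:186,171 6:186,172 8:186,173 10:186,174 12:186,173 14:187,169 16:188,155 18:184,128 20:172,105 22:149,108 24:128,134 26:124,160 28:139,168 30:158,164 32:168,157 34:169,152 36:166,156 38:162,161 40:163,163 42:169,163 44:175,158 46:179,143 48:178,125 50:167,107 52:148,89
[... 246 characters left out ...]
-44:181,149 -42:182,148 -40:182,147 -38:182,147 -36:182,147 -34:182,148 -32:181,148 -30:181,147 -28:179,148 -26:177,148 -24:170,148 -22:155,148 -20:134,148 -18:115,148 -16:116,148 -14:136,148 -12:160,148 -10:174,148 -8:176,149 -6:171,149 -4:165,148 -2:163,146 0:161,145 2:158,145 4:151,146 6:140,146 8:128,144 10:119,138 12:116,124 14:116,110 16:116,107 18:116,119 20:117,135 22:124,145 24:135,149 26:144,151 28:149,153 30:147,155 32:139,154 34:127,145 36:119,127 38:123,105 40:137,87 42:156,80 44:170,80 46:172,82 48:162,85 50:141,91 52:115,105 54:92,124 56:75,140 58:68,149 60:71,148 62:79,139 64:86,127 66:86,122 68:81,128 70:75,141 72:71,155 74:70,161 76:70,156 78:71,138
mark -17.927435939722187
```

The frame gives holder yaw of about -20°, the axle at about (556,120), and the cheek face about 41 mm to +y of the mark. I'll turn the tool so its x lies along the holder's y, close the hand and move over the wheel.

```bash
python3 -m jog '0 0 0 0 0 -0.166 1; 0 0 0 0 0 -0.166 1; 0 0 0 0 0 -0.166 1; 0 0 0 0 0 -0.166 1; 0 0 0 0 0 -0.167 1' 30
python3 -m jog '0.5 0.06 0 0 0 0 1; 0.5 0.06 0 0 0 0 1; 0.5 0.06 0 0 0 0 1; 0.5 0.06 0 0 0 0 1; 0.5 0.06 0 0 0 0 1'
python3 -m jog '0.5 0.06 0 0 0 0 1; 0.5 0.06 0 0 0 0 1; 0.5 0.06 0 0 0 0 1; 0.5 0.06 0 0 0 0 1; 0.5 0.06 0 0 0 0 1'
```

```text
time: 0.82
tool_pos: [206.8, -563.2, 404.4]
tcp_rot: [-180.0, -0.0, 70.3]
ft_force: [0.1, -0.4, 0.4]
finger_gap: 0.2
grip_force: 0.0
time: 1.45
tool_pos: [320.8, -337.0, 404.6]
tcp_rot: [180.0, -0.0, 70.0]
ft_force: [0.7, -0.1, 0.0]
finger_gap: 0.2
grip_force: 0.0
time: 2.08
tool_pos: [434.4, -112.2, 404.7]
tcp_rot: [180.0, 0.0, 70.0]
ft_force: [0.1, -0.1, -0.0]
finger_gap: 0.2
grip_force: 0.0
```

```bash
python3 -m jog '0.5 0.06 0 0 0 0 1; 0.5 0.06 0 0 0 0 1; 0.5 0.06 0 0 0 0 1; 0.5 0.06 0 0 0 0 1; 0.5 0.06 0 0 0 0 1'
python3 -m jog '0.1 0.03 0.2 0 0 0 1; 0 0 0.3 0 0 0 1; 0 0 0.3 0 0 0 1; 0 0 0.3 0 0 0 1; 0 0 0 0 0 0 1'; python3 - <<'E'
from h import *
H=json.load(open("H.json"))
s=sense();t=np.array(s["tool_pos"]);v=t[:2]-H[:2];c,q=np.cos(H[2]),np.sin(H[2]);print("holder xy",c*v[0]+q*v[1],-q*v[0]+c*v[1],t[2]-173,s["joint_pos"])
a=snapshot("top")["img"][150:230,190:295,::-1];b=snapshot("side")["img"][150:270,175:315,::-1]
b=cv2.resize(b,(400,343),interpolation=cv2.INTER_CUBIC);a=cv2.resize(a,(400,305),interpolation=cv2.INTER_CUBIC)
cv2.imwrite("pics/c1.png",np.hstack([np.pad(a,((0,38),(0,0),(0,0))),b]))
E
```

```text
time: 2.7
tool_pos: [548.1, 112.5, 404.6]
tcp_rot: [180.0, 0.0, 70.0]
ft_force: [0.7, -1.2, -0.6]
finger_gap: 0.1
grip_force: 0.0
time: 3.32
tool_pos: [552.1, 118.3, 290.9]
tcp_rot: [-179.6, 0.2, 70.0]
ft_force: [0.3, -0.3, 0.3]
finger_gap: 0.2
grip_force: 0.0
holder xy -3.04405553093374 96.8290325452032 117.8695480216793 [ 6.89561366e+00  6.98585333e+00  9.79549126e+01 -1.51681709e-02
  7.54692355e+01  2.69171431e+01]
```

View pics/c1.png

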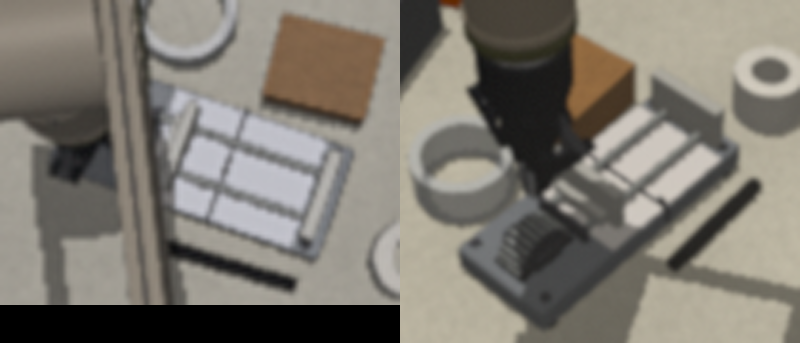

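The side crop shows the closed fingertip at about (543,185), above the wheel at (535,245). In the top crop the cheek and mark are still visible, at (185,140) and (230,165). I'll move to the stroke start and descend slowly.

```bash
python3 - <<'E'
from h import *
d=snapshot("side");t=np.array(sense()["tool_pos"]);print(proj(d,[[t[0],t[1],t[2]-173]]),"seen 225,214.7")
E
python3 -m jog '0.13 0.03 0.2 0 0 0 1; 0 0 0.2 0 0 0 1; 0 0 0.06 0 0 0 1; 0 0 0 0 0 0 1'
python3 -m jog '0 0 0.02 0 0 0 1; 0 0 0 0 0 0 1'
python3 -m jog '0 0 0.02 0 0 0 1; 0 0 0 0 0 0 1'
```

```text
[[221.34575491 214.74903188]] seen 225,214.7
time: 3.98
tool_pos: [560.8, 130.1, 248.3]
tcp_rot: [-179.9, 0.0, 70.0]
ft_force: [-0.3, 0.2, 0.4]
finger_gap: 0.1
grip_force: 0.0
time: 4.22
tool_pos: [561.4, 130.3, 247.3]
tcp_rot: [180.0, -0.0, 70.0]
ft_force: [0.8, 0.6, -0.1]
finger_gap: 0.0
grip_force: 0.0
time: 4.47
tool_pos: [561.1, 130.4, 244.6]
tcp_rot: [-180.0, 0.0, 70.0]
ft_force: [-0.1, 0.1, 0.6]
finger_gap: 0.3
grip_force: 0.0
```

```bash
python3 -m jog '0 0 0.025 0 0 0 1; 0 0 0 0 0 0 1' | grep -E "pos|force:"
python3 -m jog '0 0 0.02 0 0 0 1; 0 0 0 0 0 0 1'| grep -E "pos|force:"
python3 -m jog '0 0 0.01 0 0 0 1; 0 0 0 0 0 0 1'| grep -E "pos|force:"
```

```text
tool_pos: [561.0, 130.4, 241.8]
ft_force: [-0.7, -0.5, -0.5]
grip_force: 0.0
tool_pos: [561.4, 130.6, 240.7]
ft_force: [-0.3, 1.0, 2.8]
grip_force: 1.7
tool_pos: [561.5, 130.9, 240.4]
ft_force: [-4.1, 3.2, 9.3]
grip_force: 4.4
```

In contact with about 9 N. First stroke, then lift and check.

```bash
python3 -m jog '-0.05 0 0 0 0 0 1; -0.05 0 0 0 0 0 1; -0.05 0 0 0 0 0 1; -0.05 0 0 0 0 0 1; 0 0 0 0 0 0 1' | grep -E "pos|force:"
python3 -m jog '0 0 -0.1 0 0 0 1; 0 0 0 0 0 0 1'| grep -E "pos|force:"
cat > m.py <<'E'
from h import *
H=json.load(open("H.json"));ys=np.arange(-60,60,.5)
# side: back top edge of cheek (bright->dark, z=84); top: face line, dark->bright (z=84); mark: dark line z=34
def edge(p,lo,hi,sgn):
    g=sgn*np.gradient(cv2.GaussianBlur(p.reshape(-1,1),(1,5),0)[:,0]);m=(ys>=lo)&(ys<=hi);i=np.flatnonzero(m)[g[m].argmax()]
    w=np.clip(g[i-5:i+6],0,None);return (w*ys[i-5:i+6]).sum()/w.sum()
import sys
e=float(sys.argv[1]) # expected face y
s,t=snapshot("side"),snapshot("top")
P=prof(s,H,np.arange(-36,37,3),ys,84);print("side back edge-12",edge(P,e+5,e+20,-1)-12)
for n,xs in(("all",np.arange(-36,37,3)),("near",np.arange(-38,-10,3))):
    Q=prof(t,H,xs,ys,84);print("top",n,"face dark->bright",edge(Q,e-7,e+7,1),"white->dark at z34",edge(prof(t,H,xs,ys,34),e-9,e+7,-1))
for n,d in(("s",s),("t",t)):
    q=prof(d,H,np.r_[-50:-30:2],ys,34);m=(ys>-26)&(ys<-9);w=np.clip(185-q[m],0,None);print(n,"mark",(w*ys[m]).sum()/w.sum())
cv2.imwrite("pics/last.png",np.vstack([np.pad(cv2.resize(x["img"][a:b,c:e2,::-1],(640,h),interpolation=cv2.INTER_CUBIC),((0,0),(0,0),(0,0))) for x,a,b,c,e2,h in((t,170,220,225,290,290),(s,185,245,210,290,310))]))
E
python3 m.py 20
```

```text
tool_pos: [554.5, 111.6, 240.6]
ft_force: [-5.1, -1.0, 12.5]
grip_force: 6.0
tool_pos: [554.8, 111.6, 250.1]
ft_force: [-0.5, -0.1, 0.1]
grip_force: 0.0
side back edge-12 15.956402732610371
top all face dark->bright 15.152711598494442 white->dark at z34 12.851232928550157
top near face dark->bright 15.233943802674679 white->dark at z34 12.979478779623086
s mark -17.779734579160788
t mark -16.763772870295252
```

The stroke moved the cheek about 9 mm, as predicted, with about 33 mm left. I'll make two more strokes and then measure.

```bash
python3 -m jog '0.2 0 0 0 0 0 1; 0 0 0 0 0 0 1; 0 0 0.1 0 0 0 1; 0 0 0 0 0 0 1' | grep -E "pos|force:"
python3 -m jog '-0.05 0 0 0 0 0 1; -0.05 0 0 0 0 0 1; -0.05 0 0 0 0 0 1; -0.05 0 0 0 0 0 1; 0 0 0 0 0 0 1' | grep -E "pos|force:"
python3 -m jog '0 0 -0.1 0 0 0 1; 0.2 0 0 0 0 0 1; 0 0 0 0 0 0 1; 0 0 0.1 0 0 0 1; 0 0 0 0 0 0 1' | grep -E "pos|force:"
python3 -m jog '-0.05 0 0 0 0 0 1; -0.05 0 0 0 0 0 1; -0.05 0 0 0 0 0 1; -0.05 0 0 0 0 0 1; 0 0 0 0 0 0 1' | grep -E "pos|force:"
python3 -m jog '0 0 -0.1 0 0 0 1; 0 0 0 0 0 0 1'| grep -E "pos|force:"
python3 m.py -2
```

```text
tool_pos: [561.7, 130.8, 239.6]
ft_force: [0.5, 1.1, 6.1]
grip_force: 3.1
tool_pos: [554.9, 111.6, 240.9]
ft_force: [-5.2, 0.2, 15.9]
grip_force: 8.0
tool_pos: [561.8, 131.3, 240.1]
ft_force: [-0.9, 4.1, 11.1]
grip_force: 5.5
tool_pos: [554.7, 111.4, 240.5]
ft_force: [-5.4, -1.5, 15.5]
grip_force: 8.2
tool_pos: [554.5, 111.5, 249.3]
ft_force: [-0.1, -0.3, -0.1]
grip_force: 0.0
side back edge-12 -1.9946018194963937
top all face dark->bright -2.8895253453263448 white->dark at z34 -6.052944263600275
top near face dark->bright -2.749111346688677 white->dark at z34 -5.74159469797827
s mark -17.683965768507075
t mark -16.770684354623207
```

About 15 mm is left. I'll do one more full stroke, then look closely.

```bash
python3 -m jog '0.2 0 0 0 0 0 1; 0 0 0 0 0 0 1; 0 0 0.1 0 0 0 1; 0 0 0 0 0 0 1' | grep -E "pos|force:"
python3 -m jog '-0.05 0 0 0 0 0 1; -0.05 0 0 0 0 0 1; -0.05 0 0 0 0 0 1; -0.05 0 0 0 0 0 1; 0 0 0 0 0 0 1' | grep -E "pos|force:"
python3 -m jog '0 0 -0.1 0 0 0 1; 0 0 0 0 0 0 1'| grep -E "pos|force:"
python3 m.py -11
```

```text
tool_pos: [561.7, 130.8, 239.5]
ft_force: [1.4, 2.6, 6.3]
grip_force: 3.3
tool_pos: [554.9, 111.6, 240.9]
ft_force: [-4.7, 0.9, 16.3]
grip_force: 8.0
tool_pos: [554.5, 111.5, 249.5]
ft_force: [0.3, 0.5, 1.1]
grip_force: 0.0
side back edge-12 -11.067032422447095
top all face dark->bright -12.870536556982177 white->dark at z34 -19.050518000636124
top near face dark->bright -12.427103746776204 white->dark at z34 -18.482313830577315
s mark -16.2496501139662
t mark -14.422971527406828
```

View pics/last.png

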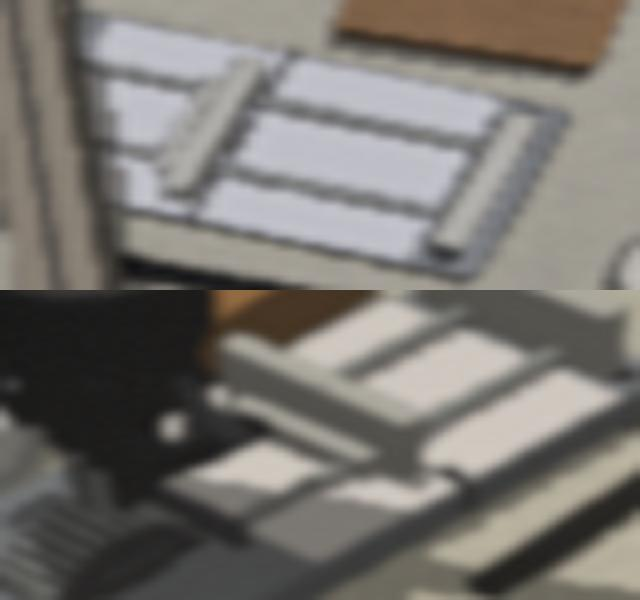

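Top crop: the cheek's face lies just left of the mark, with tabs at about (288,60) and (200,210). Side crop: the near tab at (455,478) is just ahead of the cheek corner at (425,470). The estimate is about 6 mm left, but the two cameras differ by 1.7 mm. I'll calibrate that bias with the fixed cheek (face at y=-100) and the deck ends.

```bash
python3 - <<'E'
from h import *
H=json.load(open("H.json"));ys=np.arange(-160,180,.5)
for n in("top","side"):
    d=snapshot(n);d["img"]=cv2.imread(f"pics/{n}0.png")[:,:,::-1].copy()
    def grads(xs,z,lo,hi):
        p=prof(d,H,xs,ys,z);g=np.gradient(cv2.GaussianBlur(p.reshape(-1,1),(1,7),0)[:,0]);m=np.flatnonzero((ys>lo)&(ys<hi))
        return [(float(ys[i]),round(float(g[i]),1)) for i in m if abs(g[i])>2 and abs(g[i])>=abs(g[i-1]) and abs(g[i])>abs(g[i+1])]
    print(n,"fixed z84",grads(np.arange(-30,31,3),84,-125,-85))
    print(n,"jaw z84",grads(np.arange(-30,31,3),84,10,50))
    print(n,"end+ z34",grads(np.arange(-42,43,3),34,130,160))
    print(n,"end- z34",grads(np.arange(-42,43,3),34,-140,-105))
    print(n,"plate/mark",grads(np.r_[-48:-40:2],34,-30,0),)
E
```

```text
top fixed z84 [(-113.5, 4.4), (-104.0, -5.4), (-97.5, 4.9)]
top jaw z84 [(17.5, -6.8), (24.0, 7.3), (31.0, -2.2)]
top end+ z34 [(144.0, 3.0)]
top end- z34 [(-128.0, -3.9), (-115.0, 3.5)]
top plate/mark [(-19.5, -5.3), (-14.0, 5.6)]
side fixed z84 [(-99.0, -4.8)]
side jaw z84 [(12.0, -4.1), (18.5, 4.3), (37.0, -5.7)]
side end+ z34 [(134.0, 2.1), (145.5, -3.6), (157.5, 7.3)]
side end- z34 [(-137.5, -3.2)]
side plate/mark [(-21.5, -8.3), (-14.5, 8.5)]
```

With the bias removed, about 6.1 mm is left, which is about 13.5 mm of fingertip travel.

```bash
python3 -m jog '0.17 0 0 0 0 0 1; 0 0 0 0 0 0 1; 0 0 0.1 0 0 0 1; 0 0 0 0 0 0 1' | grep -E "pos|force:"
python3 -m jog '-0.045 0 0 0 0 0 1; -0.045 0 0 0 0 0 1; -0.045 0 0 0 0 0 1; 0 0 0 0 0 0 1' | grep -E "pos|force:"
python3 -m jog '0 0 -0.1 0 0 0 1; 0 0 0 0 0 0 1'| grep -E "pos|force:"
python3 m.py -17
```

```text
tool_pos: [560.9, 128.4, 240.3]
ft_force: [0.7, 3.7, 8.6]
grip_force: 4.4
tool_pos: [556.1, 115.0, 240.9]
ft_force: [-4.1, 1.7, 14.5]
grip_force: 7.4
tool_pos: [555.8, 114.8, 249.6]
ft_force: [0.2, -0.1, -0.7]
grip_force: 0.0
side back edge-12 -17.45443491990296
top all face dark->bright -17.88582523481822 white->dark at z34 -21.298975324157183
top near face dark->bright -17.417168640105054 white->dark at z34 -20.669196773156337
s mark -16.954980046757107
t mark -15.24902358251657
```

View pics/last.png

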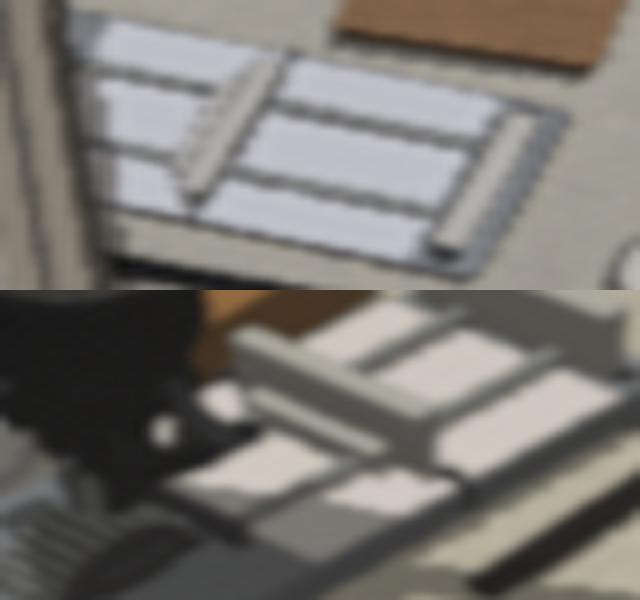

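Top crop: the face edge now falls on the line between the mark's tabs at (285,60) and (195,208). Side crop: the cheek's corner meets the near tab at about (455,475). The estimates from the two cameras are within about 1 mm of the mark. I'll retreat, recheck and hand in.

```bash
python3 -m jog '0 0 -0.3 0 0 0 1; 0 0 -0.4 0 0 0 1; 0 0 -0.4 0 0 0 1; 0 0 0 0 0 0 1; 0 0 0 0 0 0 1' | grep -E "time|pos|force:"
python3 m.py -17 && python3 -c "
from bench import *
print(hand_in())"
```

```text
time: 12.48
tool_pos: [555.3, 114.8, 358.2]
ft_force: [-0.4, 0.1, -0.5]
grip_force: 0.0
side back edge-12 -17.4619808658258
top all face dark->bright -17.874492277734728 white->dark at z34 -21.291425502300456
top near face dark->bright -17.389280807475643 white->dark at z34 -20.641996111150462
s mark -16.979188774930478
t mark -15.211409412840977
the job is handed in; nothing more can be done
None
```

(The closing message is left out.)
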